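# Close a sample cartridge with one turn of the press handwheel

## Robot

A 6-joint arm with a two-finger parallel gripper is mounted at the origin on the work surface. World frame = base frame: x ahead of the robot, y to its left, z up, the work surface at z = 0. Lengths are in mm, angles in rad, forces in N, time in s.
With the tool pointing down it reaches from about 425 to 950 mm from the base axis. Payload 14.7 kg.
Tool frame: the origin (TCP) lies on the centre line of the jaws, within the pads' length; the fingertips stand 17 mm ahead of it and the grasp point (between the pads) lies 2 mm behind it (bot.tcp_to_tips is the distance from the TCP to the fingertips, in mm); z points along the fingers, y is the line along which they close (so a half turn about z gives the same grasp; the last joint's range is limited). The gripper opens to 85 mm and grips with 20 to 120 N. Pads are 22 mm wide; open, the fingers measure 114 mm over their backs; the gripper's body (76 mm by 85 mm) begins 54 mm behind the grasp point. The pads swing forward as they close: fully open they stand 13 mm farther back than shut.
Start: joints at [-1.232, 0.48, 1.596, -0, 1.065, -0.047], TCP at [244.611, -602.211, 248.297] pointing down, gripper open.
Joint ranges: [-2.75, 2.75], [-0.82, 2.05], [0.23, 2.67], [-1.56, 4.7], [0.09, 2.69], [-2.92, 2.92]. Speed limits (rad/s): [1.89, 1.89, 2.39, 3.01, 3.01, 3.01].

## Interface

Orientations are given as [roll, pitch, yaw] about the fixed x, y, z axes, in that order (R = Rz(yaw) Ry(pitch) Rx(roll)).
In Python, from workcell import bot, camera gives the robot as it stands. The module is installed in compiled form; this text tells all that it offers.
- The arm moves only by the tool drive_tool, never from a script. Its arguments are lists of equal length, an entry for each row: "xyz": the shift along the tool's x, y, z in cm, a list of three; "twist": the turn, a rotation vector about the tool's x, y, z in degrees, a list of three; "jaw": the opening, from 0 (shut) to 1 (fully open). A call has 1 to 12 rows; each row shifts and turns the commanded pose from where the row before left it, along the tool's axes as they then stand; what a row does not reach is not made up. A row lasts 1/10 s, in which the tool goes at most 50 mm and 8.59 degrees, less where a joint would pass 70% of its speed; a pose out of reach is approached as far as the arm can. A call with a gripper value outside its range is refused whole. The fingers move at their own pace and stop on an object; the grip force is fixed at half the most. Time passes only in rows, so rows that do not move let the fingers close. It gives the time, the measured TCP pose, the force, the opening and the grip force at its end, in the units of the state.
- bot.get_obs(): the state, without advancing time (a new reading comes with each control period).
- camera(name): name is "side" or "top"; returns a dict with "image" (384x512x3 uint8, red, green, blue), "K" (3x3 intrinsics, pixels), "pose" (4x4, takes a point from camera to world coordinates). Camera axes: x right, y down, z forward; pixel columns grow to the right and rows downward; lengths in mm; the calibration is good to about 2 mm. A picture is of the moment at which its call begins. There is no depth.
- bot.finish_job(): hands the job in; it is judged then, once.
The state is a dict: "time": time; "qpos": joint angles; "qd": joint speeds; "effort": joint torques, N m; "eef_pos": TCP position; "orientation": TCP orientation; "ft_force": force on the tool from outside, world axes, zero at the start; "moment": the same for the moment, N m; "opening": finger opening in mm; "finger_force": force on a finger pad.
Only numpy, scipy, OpenCV 4.12 (cv2) and the standard library are available. Lean on these libraries where they do the work, as an engineer would, in place of code of your own. Each camera call takes 0.05 s, during which the arm holds its last target. There are 200 camera calls.

## Task

Set the open cartridge (the one with the orange cap standing out) into the nest of the small closing press with its cap towards the ram, then take the black knob and turn the handwheel anticlockwise, as seen from above, through exactly one full turn, so that the ram pushes the cap fully home and draws back and the wheel stops at its red pointer again. Guide the knob gently all the way round without straining its spindle sideways and never let the wheel run away by itself; then let go and leave the other things on the bench where they are.

Things in the scene. Friction and masses are not known exactly. Their poses are not given: they have to be found in the camera images.
- press: white and blue bench press, fixed; base plate 200 (x) by 370 (y) by 18 mm. Origin: centre of the underside; y runs along the plate from the nest end (-y) to the wheel end (+y), z up. A ram guide block 62 mm wide, its top 62 mm above the bench, spans y = -60 to +15 mm. The plate lies flat on the bench
- wheel_place (a point): nominal place of the flywheel's vertical axis, at the height of its top face: 100 mm along +y from the press origin, 110 mm above the bench. The wheel unit (white drum 120 mm across with a grey horizontal flywheel 170 mm across) is bolted through slots, so the true axis, which is not measured, lies up to 30 mm from this point along x and up to 10 mm along y. A hub nut stands 6 mm above the face
- nest (a point): point on the nest's steel floor, 24 mm above the bench, axes as the press. Open above. Two blue rails 9 mm high, 30.4 mm apart (x = -15.2 and +15.2 mm), run from y = -28 to +32 mm. A backstop 30 mm above the floor has its face at y = -31 mm; the drawn-back ram's face is at y = +49 mm. The ram shoves the cartridge against the backstop: its origin may be set down anywhere from y = -5 to +7 mm
- cartridge: open sample cartridge, loose, about 130 g: aluminium block 28 (x) by 50 (y) by 34 mm (z), blue band, orange cap 27 by 6 by 33 mm standing out 6 mm from its +y end (overall y = -25 to +37 mm). Origin: centre of the block's underside. In the nest its y axis points along the nest's +y, to the ram; at the start it is turned from that by at most 0.9 rad
- cap (a joint): how far the orange cap is pushed in, m: 0 standing out, 0.006 fully home. It moves stiffly (about 15 N) and stays
- ram (a joint): ram travel towards the nest, m: 0 drawn back, 0.0238 at the end of the stroke (half a turn of the wheel), with a return spring (700 N/m) that tries to drive the wheel on in its second half turn
- wheel (a joint): flywheel angle, rad: 0 at the start with its red mark at the red pointer, growing anticlockwise seen from above; one full turn is 6.283. There is no stop there. It turns easily (2.2 kg; 1 to 6 N at the knob)
- knob: black upright knob on the flywheel, 26 mm in diameter, 62 mm from the wheel's axis, free to spin on its spindle, so a hand that grips it need not turn. Origin on its spindle at the wheel's top face; the grip runs from 4 to 48 mm above it. At the start it stands on the +y side of the wheel's axis in the press frame (away from the nest), within 0.8 rad either way
- spindle (a joint): how far the knob's sprung spindle is bent along the wheel's radius, m: 0 at rest, + outwards, - towards the axis; 4 N bends it by 1 mm, and beyond 2 mm it is damaged. Read with the usual noise, so the force felt at the hand tells more
- spare: closed cartridge with a grey cap, 28 by 56 by 34 mm, to be left alone. Origin: centre of the underside of its block
- vial: white jar with blue cap, 48 mm across, 85 mm high, to be left alone. Origin: centre of its underside
- driver: screwdriver 180 mm long, lying, to be left alone. Origin in the tool
- flask: green drinking bottle, 72 mm across, 170 mm high, to be left alone. Origin: centre of its underside
- mouse: black computer mouse 100 by 60 by 26 mm, to be left alone. Origin: centre of its underside
- spatula: lab spatula 170 mm long, lying, to be left alone. Origin in the tool
- cap_end (a point): centre of the orange cap's outer face, 17 mm above the cartridge's underside
There are look-alikes about, which are no part of the job. Leave any green look-alike of the cartridge alone.

How it is judged:
By the outcome, as a careful person would: the job done as asked, in the order asked, and still so for the second after the job is handed in, with the robot touching nothing.
It also fails if it takes over 72 s, if anything falls off the work surface, if the arm or the gripper's body presses on something with over 40 N, if the wrist force passes 120 N, or if a joint passes its speed limit or range.

## Working session

There is one attempt and no reset: what is moved stays moved. The work goes in short steps, Python scripts to look and compute and a tool call to move; the robot and the scene stay as the last step left them, time stands still between calls to the robot, and variables do not carry over. Pictures are saved under pics/ and viewed, at most 10 in all, crops included, and the job is handed in when it is done.

Besides the shell and the picture viewer there is one more tool, called after "Emit:" as name(argument=value, ...) on one line, values as JSON. drive_tool: Moves the arm, as the interface text tells. Its arguments: {"type":"object","properties":{"xyz":{"type":"array"},"twist":{"type":"array"},"jaw":{"type":"array"}},"required":["xyz","twist","jaw"]}

```bash
mkdir -p pics; cat > h.py <<'E'
import numpy as np, cv2
from workcell import bot, camera
from scipy.spatial.transform import Rotation as R
def ray(c,u,v):
    d=np.linalg.inv(c["K"])@[u,v,1]; P=np.array(c["pose"]); return P[:3,3],P[:3,:3]@d
def onz(c,u,v,z):
    o,d=ray(c,u,v); return o+d*(z-o[2])/d[2]
def proj(c,p):
    P=np.array(c["pose"]); q=c["K"]@(P[:3,:3].T@(np.array(p)-P[:3,3])); return q[:2]/q[2]
def cross(c1,p1,c2,p2):
    o1,d1=ray(c1,*p1);o2,d2=ray(c2,*p2)
    A=np.stack([d1,-d2],1); s=np.linalg.lstsq(A,o2-o1,rcond=None)[0]
    a,b=o1+d1*s[0],o2+d2*s[1]; return (a+b)/2,np.linalg.norm(a-b)
def save(c,n): cv2.imwrite(n,c["image"][:,:,::-1])
E
python3 - <<'E'
from h import *
import pickle
for n in("top","side"):
    c=camera(n); pickle.dump(c,open(n+'.pkl','wb')); save(c,f'pics/{n}0.png'); print(n,np.round(c["pose"],3).tolist(),c["K"].tolist())
o=bot.get_obs();print(o)
E
```

```text
top [[-0.022, -0.993, 0.117, 412.957], [-1.0, 0.022, 0.005, -22.166], [-0.008, -0.117, -0.993, 1183.418], [0.0, 0.0, 0.0, 1.0]] [[388.9522382690916, 0.0, 255.75861335329915], [0.0, 388.9522382690916, 191.48124134109034], [0.0, 0.0, 1.0]]
side [[-0.769, -0.403, 0.497, -109.975], [-0.64, 0.475, -0.604, 734.02], [0.007, -0.782, -0.623, 874.274], [0.0, 0.0, 0.0, 1.0]] [[383.42543879549066, 0.0, 261.0458988219668], [0.0, 383.42543879549066, 187.45518051428843], [0.0, 0.0, 1.0]]
{'time': 0.1, 'qpos': array([-1.23161929e+00,  4.80763440e-01,  1.59678061e+00, -2.14758434e-05,
        1.06507498e+00, -4.65905977e-02]), 'qd': array([-0.00161161, -0.00223693, -0.00109274, -0.00216916, -0.00045492,
        0.00148841]), 'effort': array([-5.26597760e-04, -9.52257514e+01, -4.31041610e+01, -2.07690409e-04,
        5.28966804e-03, -3.68595454e-05]), 'eef_pos': array([ 244.48677996, -601.91775807,  247.75151407]), 'orientation': array([-3.14056652e+00, -2.90453515e-05,  3.85778035e-01]), 'ft_force': array([ 0.26488502,  0.12135007, -0.19463096]), 'moment': array([-0.02905292,  0.01254705, -0.00725325]), 'finger_force': 0.0, 'opening': 85.07146859123587}
```

View pics/top0.png

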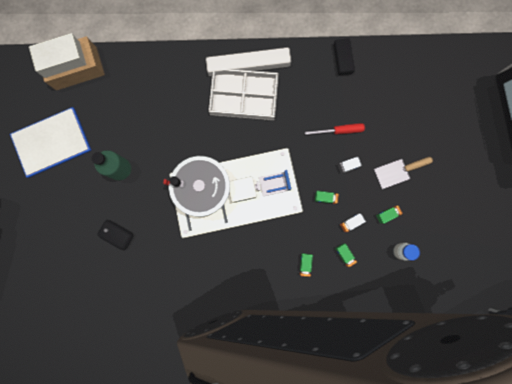

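View pics/side0.png

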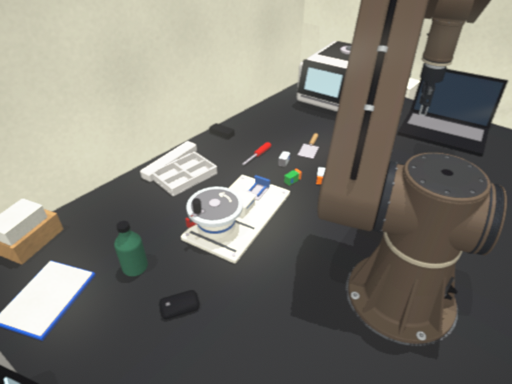

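The top view shows white blocks at (350,164), with no orange visible (the spare), and at (353,223), with an orange end. Green look-alikes are at (327,197), (390,214), (347,255) and (306,264). The press nest is at (274,184), the wheel at (199,186) and the knob at (174,182). I choose (353,223) and will check it in a close crop.

```bash
python3 - <<'E'
from h import *
import pickle
c=pickle.load(open('top.pkl','rb')); im=c["image"]
a=cv2.resize(im[145:245,320:420],(500,500),interpolation=cv2.INTER_CUBIC)
cv2.imwrite('pics/crop1.png',a[:,:,::-1])
b=cv2.resize(im[140:245,160:310],(750,525),interpolation=cv2.INTER_CUBIC)
cv2.imwrite('pics/crop2.png',b[:,:,::-1])
E
```

```text
(no output)
```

View pics/crop1.png

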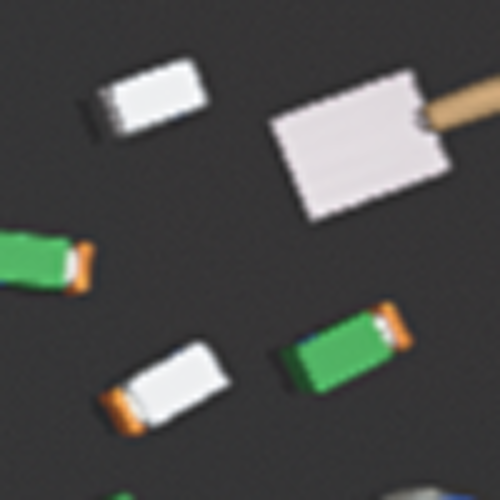

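View pics/crop2.png

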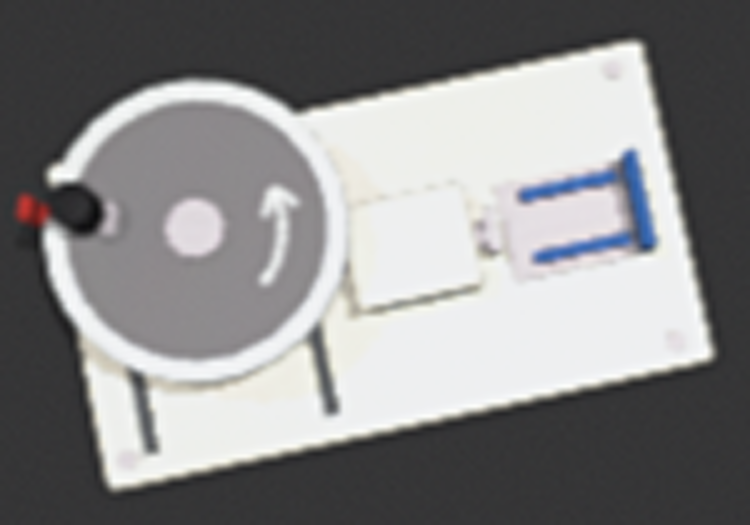

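The close crop confirms it. The block at (353,223) has a white/aluminium top and an orange cap at its left-lower end, at about (344.5,227). The spare has a grey end. Next I'll measure.

```bash
cat > meas.py <<'E'
from h import *
import pickle
S=8
def up(c,x0,y0,x1,y1):
    return cv2.resize(c["image"][y0:y1,x0:x1],None,fx=S,fy=S,interpolation=cv2.INTER_CUBIC).astype(int)
def px(p,x0,y0): return (np.array(p,float)+.5)/S-.5+[x0,y0]
def big(m):
    cs,_=cv2.findContours(m.astype(np.uint8),cv2.RETR_EXTERNAL,cv2.CHAIN_APPROX_NONE); return max(cs,key=cv2.contourArea)[:,0]
E
python3 - <<'E'
from meas import *
c=pickle.load(open('top.pkl','rb'))
# plate
b=(160,140,310,245); u=up(c,*b); k=big(u.min(2)>140); P=np.array([onz(c,*px(p,*b[:2]),18)[:2] for p in k])
C=[onz(c,*p,18)[:2] for p in [(287.6,148.4),(302.6,211.4),(182,238)]]
lines=[]
for i,j in((0,1),(1,2)):
    d=C[j]-C[i];L=np.linalg.norm(d);d/=L;n=np.array([-d[1],d[0]]);q=P-C[i]
    s=(abs(q@n)<5)&(q@d>.1*L)&(q@d<.9*L); v=cv2.fitLine(P[s].astype(np.float32),cv2.DIST_HUBER,0,.01,.01)[:,0]; lines.append(v); print('edge',L,np.degrees(np.arctan2(v[1],v[0])),v[2:],s.sum())
(a,b1),(e,f)=[(l[2:],l[:2]) for l in lines]
t=np.linalg.solve(np.stack([b1,-f],1),e-a); cor=a+b1*t[0]; print('corner',cor)
ey=f*np.sign(f[1]); ex=np.array([ey[1],-ey[0]])
org=cor+ex*100+ey*185 if ex[0]>0 else None; print('press org',org,'yaw',np.arctan2(-ex[1]*-1,ex[0]))
# blue rails
b=(255,160,300,205);u=up(c,*b);m=(u[...,2]-u[...,0]>50)
k=np.argwhere(m)[:,::-1]; Q=np.array([onz(c,*px(p,*b[:2]),33)[:2] for p in k[::5]])-org
X=Q@ex;Y=Q@ey; sel=(Y>-115)
import sys
print('blue x range',X.min(),X.max(),'y',Y.min(),Y.max())
for lo,hi in((-30,0),(0,30)):
    s=(X>lo)&(X<hi)&(Y>np.percentile(Y,35)); print('rail',X[s].mean(),X[s].std(),Y[s].min(),Y[s].max(),np.polyfit(Y[s],X[s],1))
# wheel
b=(155,140,250,230);u=up(c,*b)
m=(u.min(2)>95); 
hub=px((35.0*0,0),0,0)
# hub
g=(u.min(2)>165); n,l,st,ce=cv2.connectedComponentsWithStats(g.astype(np.uint8))
for i in range(1,n):
    if 2000<st[i,4]<15000: p=px(ce[i],*b[:2]); w=onz(c,*p,116)[:2]-org; print('hub?',st[i,4],p,w@ex,w@ey)
m=(u.max(2)<60)
n,l,st,ce=cv2.connectedComponentsWithStats(m.astype(np.uint8))
bk=(u.max(2)<35);n,l,st,ce=cv2.connectedComponentsWithStats(bk.astype(np.uint8))
for i in range(1,n):
    if st[i,4]>800: p=px(ce[i],*b[:2]); w=onz(c,*p,150)[:2]-org; print('knob?',st[i],p,w@ex,w@ey)
# cartridge
b=(335,208,372,240);u=up(c,*b);k=big(u.min(2)>110); k2=np.array([onz(c,*px(p,*b[:2]),34)[:2] for p in k],np.float32); print('cart',cv2.minAreaRect(k2))
m=(u[...,0]-u[...,2]>70);k=big(m);p=px(k.mean(0),*b[:2]);print('cap',p,onz(c,*p,30))
E
```

```text
edge 197.39149599894571 11.044956 [ 583.07074 -135.55696] 403
edge 368.7231663314245 -79.06641 [451.64526   26.463274] 773
corner [ 486.58228 -154.391  ]
press org [549.67786   46.217926] yaw 0.19082709
blue x range -27.0778071913654 32.35193749677233 y -165.0636388701535 -92.08276269975129
rail -18.48604981853323 2.992379172800223 -156.84808545213883 -92.08276269975129 [ -0.031418   -22.39694715]
rail 19.14822272261213 3.065175644616461 -156.80341688657938 -92.43065605625571 [ 0.03658184 23.66807078]
hub? 5184 [214.99144001 185.07506269] 18.56813550254566 47.38332768392564
hub? 7164 [198.42624581 185.03531547] 28.417327494809154 92.27667299843459
knob? [ 156  316   44   55 1022] [177.37402153 183.21037182] 39.67621768737728 142.4026321196557
cart ((452.1075134277344, -303.182861328125), (32.757022857666016, 61.44581604003906), 28.03427505493164)
cap [344.30006906 227.10531768] [ 436.97331138 -274.55938511   30.        ]
```

```bash
python3 - <<'E'
from meas import *
c=pickle.load(open('top.pkl','rb')); s=pickle.load(open('side.pkl','rb'))
b=(335,208,372,240);u=up(c,*b)
for t in(110,140,170):
    k=big(u.min(2)>t); k2=np.array([onz(c,*px(p,*b[:2]),34)[:2] for p in k],np.float32); print('cart',t,cv2.minAreaRect(k2))
org=np.array([549.68,46.22]);ya=.1917;ex=np.array([np.cos(ya),np.sin(ya)]);ey=np.array([-ex[1],ex[0]])
# rim: boundary pixels dark-bg side (upper/left) ; circle fit at z=110
b=(155,140,250,230);u=up(c,*b);m=(u.min(2)>95)
k=big(m); W=np.array([onz(c,*px(p,*b[:2]),110)[:2] for p in k])
c0=org+ex*28.4+ey*92.3
r=np.linalg.norm(W-c0,axis=1)
for _ in range(4):
    q=W[abs(np.linalg.norm(W-c0,axis=1)-85)<4]; A=np.c_[2*q,np.ones(len(q))]; x=np.linalg.lstsq(A,(q**2).sum(1),rcond=None)[0]; c0=x[:2]; print('rim',c0,np.sqrt(x[2]+c0@c0),len(q),(c0-org)@ex,(c0-org)@ey)
# side view crop
a=cv2.resize(s["image"][165:265,170:300],(780,600),interpolation=cv2.INTER_CUBIC); cv2.imwrite('pics/crop3.png',a[:,:,::-1])
E
```

```text
cart 110 ((452.1075134277344, -303.182861328125), (32.757022857666016, 61.44581604003906), 28.03427505493164)
cart 140 ((452.1291198730469, -303.275390625), (31.184118270874023, 59.600502014160156), 28.036151885986328)
cart 170 ((452.1723937988281, -303.321533203125), (29.736663818359375, 57.699127197265625), 28.31633949279785)
rim [559.18000423 141.38242742] 86.63016756471333 667 27.45709051630213 91.60920179390652
rim [559.0456135  141.13721429] 86.71771486728805 665 27.278441611124045 91.39408573674892
rim [559.01392389 141.06694198] 86.73707761351878 665 27.233943662476946 91.3311384548903
rim [559.00043226 141.03618418] 86.74387340109641 665 27.214838947536485 91.30351461195298
```

View pics/crop3.png

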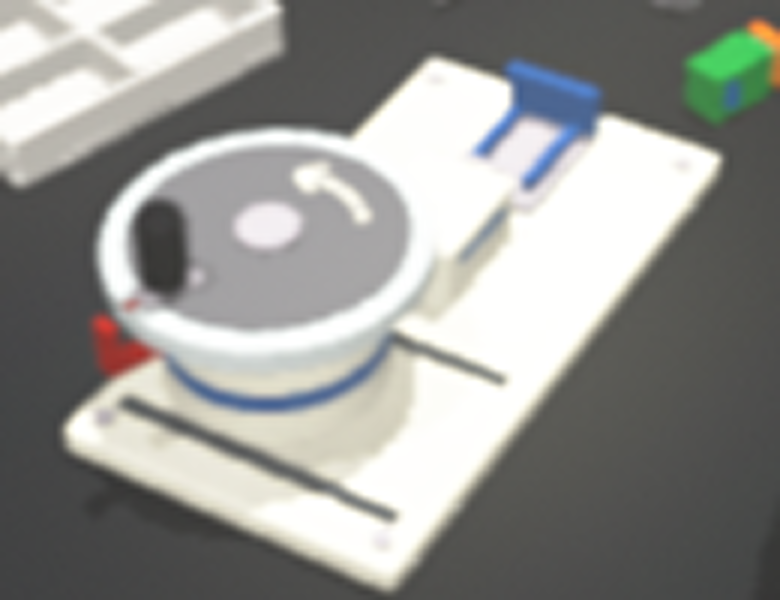

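In the side crop the knob stands at about (162,248), from base to top. The hub is at (268,225), and the rails and backstop are free. The hub and the rim fit agree on the wheel axis at about (560,142), which is inside the slot tolerance. I'll set off to above the cartridge.

Emit:
drive_tool(xyz=[[0,0,0],[0,0,0],[0,0,0],[0,0,0],[0,0,0],[0,0,0],[0,0,0],[0,0,0],[0,0,0],[0,0,0],[0,0,0],[0,0,0]], twist=[[0,0,-8],[0,0,-8],[0,0,-8],[0,0,-8],[0,0,-8],[0,0,-8],[0,0,-8],[0,0,-8],[0,0,-8],[0,0,-8],[0,0,-8],[0,0,-8]], jaw=[0.8,0.8,0.8,0.8,0.8,0.8,0.8,0.8,0.8,0.8,0.8,0.8])

```text
time: 1.3
eef_pos: [244.5, -602.0, 247.9]
orientation: [3.141, -0.001, 2.067]
ft_force: [-0.2, -0.8, 0.2]
opening: 68.1
finger_force: 0.0
```

Emit:
drive_tool(xyz=[[1.48,2.94,1.0],[1.48,2.94,1.0],[1.48,2.94,1.0],[1.48,2.94,1.0],[1.48,2.94,1.0],[1.48,2.94,1.0],[1.48,2.94,1.0],[1.48,2.94,1.0],[1.48,2.94,1.0],[1.48,2.94,1.0],[1.48,2.94,1.0],[0,0,0]], twist=[[0,0,0],[0,0,0],[0,0,0],[0,0,0],[0,0,0],[0,0,0],[0,0,0],[0,0,0],[0,0,0],[0,0,0],[0,0,0],[0,0,0]], jaw=[0.8,0.8,0.8,0.8,0.8,0.8,0.8,0.8,0.8,0.8,0.8,0.8])

```text
time: 2.5
eef_pos: [454.1, -303.0, 136.9]
orientation: [-3.141, -0.002, 2.064]
ft_force: [0.0, -0.1, 0.5]
opening: 68.4
finger_force: 0.0
```

```bash
python3 - <<'E'
from meas import *
o=bot.get_obs();print(o['time'],o['eef_pos'],o['orientation'],o['qpos'],bot.tcp_to_tips)
c=pickle.load(open('top.pkl','rb')); s=pickle.load(open('side.pkl','rb'))
for z,p,q in((136,(175.4,181.6),(197,206.3)),): print(onz(c,*p,z),onz(s,*q,z),cross(c,p,s,q))
hb=(268/6+170,225/6+165); print('hub side',onz(s,*hb,116),cross(c,(198.43,185.04),s,hb))
for w in [(453.6,-305.9,17)]: print(proj(s,w),proj(c,w))
E
```

```text
2.5 [ 454.05714594 -302.98640649  136.93755753] [-3.14096835e+00 -2.47005741e-03  2.06401195e+00] [-6.44274882e-01  4.80841625e-01  1.93809848e+00  7.09392647e-04
  7.25156578e-01 -1.13802277e+00] 17.0
[568.19040972 201.87724695 136.        ] [564.42920966 206.15391708 136.        ] (array([568.81868524, 202.82530292, 131.28941099]), np.float64(0.17806608394207915))
hub side [554.8713205  145.55542905 116.        ] (array([559.94839917, 142.31012079, 111.25057854]), np.float64(1.9376960810750528))
[321.07412804 173.94273535] [353.58677993 221.39962481]
```

Emit:
drive_tool(xyz=[[-0.23,-0.18,2.5],[0,0,3],[0,0,3],[0,0,1.5],[0,0,0.7],[0,0,0],[0,0,0],[0,0,0],[0,0,0],[0,0,0],[0,0,0],[0,0,0]], twist=[[0,0,0],[0,0,0],[0,0,0],[0,0,0],[0,0,0],[0,0,0],[0,0,0],[0,0,0],[0,0,0],[0,0,0],[0,0,0],[0,0,0]], jaw=[0.8,0.8,0.8,0.8,0.8,0.8,0,0,0,0,0,0])

```text
time: 3.7
eef_pos: [453.2, -309.5, 32.5]
orientation: [3.141, 0.002, 2.061]
ft_force: [-1.9, 0.5, 11.4]
opening: 26.9
finger_force: 59.5
```

```bash
python3 - <<'E'
from meas import *
c=camera("top");s=camera("side")
a=cv2.resize(c["image"][170:270,310:410],(400,400),interpolation=cv2.INTER_CUBIC)
b=cv2.resize(s["image"][130:230,270:370],(400,400),interpolation=cv2.INTER_CUBIC)
cv2.imwrite('pics/g1.png',np.hstack([a,b])[:,:,::-1]); o=bot.get_obs(); print(o['eef_pos'],o['ft_force'],o['moment'],o['opening'],o['orientation'])
E
```

```text
[ 453.18227568 -309.53891327   32.47396681] [-1.61678041  0.4377194  11.82118187] [ 0.05142073  0.35232178 -0.08408167] 26.626898372177685 [3.14091385e+00 1.57098485e-03 2.06137829e+00]
```

View pics/g1.png

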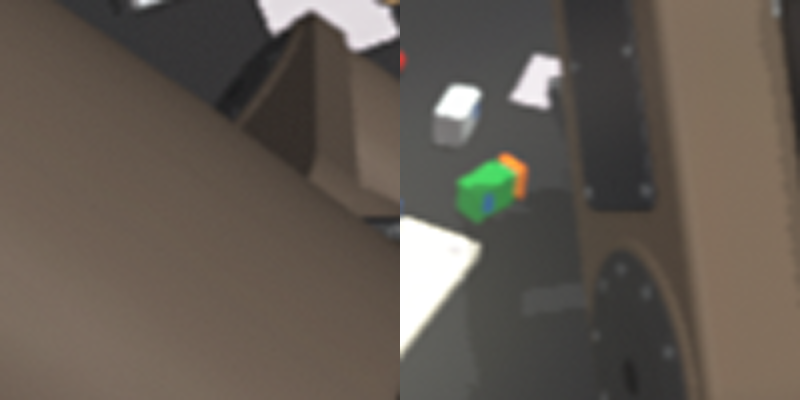

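The arm hides the cartridge in both views. The left half of the crop shows only arm link, and the right half shows the untouched green look-alike and the spare. The pose and opening agree with a grip on the block, so I'll lift, turn to the nest's heading and move above it.

Emit:
drive_tool(xyz=[[0,0,-1],[0,0,-3],[0,0,-3],[0,0,-3],[2.55,2.03,0],[2.55,2.03,0],[2.55,2.03,0],[2.55,2.03,0],[2.55,2.03,0],[2.55,2.03,0],[2.55,2.03,0],[2.6,2.08,0]], twist=[[0,0,0],[0,0,5.7],[0,0,5.7],[0,0,5.7],[0,0,0],[0,0,0],[0,0,0],[0,0,0],[0,0,0],[0,0,0],[0,0,0],[0,0,0]], jaw=[0,0,0,0,0,0,0,0,0,0,0,0])

```text
time: 5.0
eef_pos: [574.0, -76.0, 132.2]
orientation: [3.141, 0.0, 1.763]
ft_force: [1.1, -0.1, -1.4]
opening: 26.6
finger_force: 59.7
```

Emit:
drive_tool(xyz=[[0,0,0],[0,0,0],[0,0,0],[0,0,0]], twist=[[0,0,0],[0,0,0],[0,0,0],[0,0,0]], jaw=[0,0,0,0])

```text
time: 5.4
eef_pos: [573.2, -78.1, 131.6]
orientation: [-3.142, 0.0, 1.762]
ft_force: [0.4, -0.3, -1.0]
opening: 26.4
finger_force: 59.6
```

```bash
python3 - <<'E'
from meas import *
c=camera("top");s=camera("side")
pickle.dump(c,open('t2.pkl','wb'));pickle.dump(s,open('s2.pkl','wb'))
a=cv2.resize(c["image"][140:240,220:320],(400,400),interpolation=cv2.INTER_CUBIC)
b=cv2.resize(s["image"][120:220,210:310],(400,400),interpolation=cv2.INTER_CUBIC)
cv2.imwrite('pics/g2.png',np.hstack([a,b])[:,:,::-1]); o=bot.get_obs(); print(o['eef_pos'],o['ft_force'],o['moment'],o['opening'],o['orientation'])
E
```

```text
[573.23288987 -78.05916137 131.41150028] [ 0.10098744  0.59037873 -1.87345037] [-0.0346954   0.01077726  0.03383975] 26.199023623911383 [-3.14150444e+00 -9.67052965e-06  1.76173460e+00]
```

View pics/g2.png

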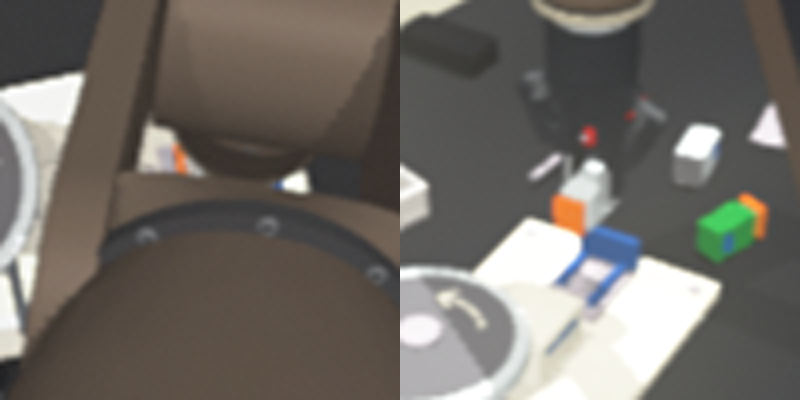

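The cartridge is held well. In the side crop the cap's orange face is at (570,212), towards the wheel and ram, with the nest rails free below at (597,265). I'll check the lateral offset in this view, comparing the held cap with the rails.

```bash
python3 - <<'E'
from meas import *
s=pickle.load(open('side.pkl','rb')); s2=pickle.load(open('s2.pkl','rb'))
org=np.array([549.68,46.22]);ya=.1917;ex=np.array([np.cos(ya),np.sin(ya)]);ey=np.array([-ex[1],ex[0]])
b=(235,155,275,185);u=up(s2,*b);k=big((u[...,0]-u[...,2]>90)); M=cv2.moments(k[:,None]); p=px((M['m10']/M['m00'],M['m01']/M['m00']),*b[:2])
print('orange px',p,'area',M['m00']/64, 'x',px(k.min(0),*b[:2]),px(k.max(0),*b[:2]))
t=np.array([573.23,-78.06]); z0=131.4-32.5
def hull(yo):
    o=t+ey*yo
    B=[np.r_[o+ex*x+ey*y,z0+z] for x in(-13.5,13.5) for y in(31,37) for z in(.5,33.5)]
    h=cv2.convexHull(np.array([proj(s2,q) for q in B],np.float32)); m=cv2.moments(h); return np.array([m['m10'],m['m01']])/m['m00'],m['m00'],h[:,0].min(0),h[:,0].max(0)
for yo in(0,3): print(yo,hull(yo))
f=lambda px_:np.array([(onz(s2,*px_,z0+17)[:2]-org)@e for e in(ex,ey)])
print('mask',f(p),'pred0',f(hull(0)[0]),'pred3',f(hull(3)[0]),'tool',(t-org)@ex,(t-org)@ey)
# rails in side view, unobstructed first picture, z=33 tops
b=(248,172,276,202)
for nm,c,b in(('side',s,b),('side2',s2,b),('top',pickle.load(open('top.pkl','rb')),(255,160,300,205))):
    u=up(c,*b);m=(u[...,2]-u[...,0]>50);K=np.argwhere(m)[::3,::-1]
    Q=np.array([onz(c,*px(q,*b[:2]),31)[:2]-org for q in K]);X=Q@ex;Y=Q@ey
    for y in range(-150,-85,10):
        g=abs(Y-y)<5; 
        if g.sum()>20:
            l=X[g&(X<0)];r=X[g&(X>0)]
            if len(l) and len(r): print(nm,y,np.round([l.mean(),r.mean(),(l.mean()+r.mean())/2,l.min(),l.max(),r.min(),r.max()],1))
E
```

```text
orange px [251.65586609 173.1087951 ] area 60.4140625 x [247.5625 168.3125] [255.5625 178.1875]
0 (array([252.80436654, 172.53197936]), 71.72430175356567, array([248.78012, 166.92609], dtype=float32), array([256.76462, 178.18365], dtype=float32))
3 (array([252.35724876, 172.99717428]), 71.88373134355061, array([248.32391, 167.3834 ], dtype=float32), array([256.32217, 178.65683], dtype=float32))
mask [  1.23395647 -88.00065973] pred0 [ -0.48999259 -92.68924691] pred3 [ -0.48980122 -89.68898468] tool -0.5602180209412317 -126.49034372539676
side -150 [-15.1  11.7  -1.7 -29.7  -0.1   0.   24. ]
side -140 [-20.2  17.   -1.6 -27.9 -12.5  12.1  21.7]
side -130 [-20.7  17.   -1.8 -25.5 -16.   12.4  21. ]
side -120 [-20.3  17.   -1.7 -24.9 -15.9  12.9  21.2]
side -110 [-20.7  16.8  -2.  -24.9 -15.8  12.8  20.6]
side -100 [-21.   16.8  -2.1 -25.5 -16.6  13.   20.8]
side2 -150 [-15.   11.6  -1.7 -30.   -0.    0.   24. ]
side2 -140 [-20.3  16.5  -1.9 -28.6  -9.6   3.7  22. ]
side2 -130 [-20.6  16.6  -2.  -25.5 -15.8  12.5  20.9]
side2 -120 [-20.3  16.6  -1.9 -25.2 -15.6  12.3  21. ]
side2 -110 [-20.6  16.3  -2.2 -25.2 -15.8  12.9  20.4]
side2 -100 [-20.9  16.2  -2.3 -24.8 -16.7  12.9  19.8]
top -150 [-19.   19.7   0.3 -22.8 -15.2  16.3  23.2]
top -140 [-18.8  19.6   0.4 -22.4 -15.4  15.6  23.2]
top -130 [-18.9  19.9   0.5 -22.6 -15.2  16.2  23.5]
top -120 [-18.5  19.7   0.6 -22.1 -15.   16.   23.4]
top -110 [-18.8  19.8   0.5 -22.2 -15.4  16.   23.3]
top -100 [-18.8  19.7   0.5 -22.4 -15.3  15.7  23.4]
top -90 [-18.4  19.5   0.5 -21.3 -15.6  16.4  22.7]
```

```bash
python3 - <<'E'
from meas import *
c=pickle.load(open('t2.pkl','rb'))
org=np.array([549.68,46.22]);ya=.1917;ex=np.array([np.cos(ya),np.sin(ya)]);ey=np.array([-ex[1],ex[0]])
b=(255,165,285,195);u=up(c,*b);k=big((u[...,0]-u[...,2]>80))
print('orange',px(k.min(0),*b[:2]),px(k.max(0),*b[:2]))
t=np.array([573.23,-78.06])+3*ey; z0=131.4-32.5
for x in(-13.5,13.5):
  for y in(31,37): print(x,y,proj(c,np.r_[t+ex*x+ey*y,z0+33.5]),proj(c,np.r_[t+ex*x+ey*y,z0+.5]))
Q=np.array([onz(c,*px(q,*b[:2]),z0+33.5)[:2]-org for q in k]);print('X max',(Q@ex).max(),'exp',(t-org)@ex+13.5,'Y range',(Q@ey).min(),(Q@ey).max(), (t-org)@ey+31)
a=c["image"][172:190,258:275]; print((a[...,0].astype(int)-a[...,2]))
E
```

```text
orange [262.9375 175.8125] [266.0625 182.9375]
-13.5 31 [266.94875039 185.06024159] [266.70768856 186.6229293 ]
-13.5 37 [264.79815768 185.52461759] [264.62157324 187.07352283]
13.5 31 [264.82461326 175.49356962] [264.6477574  177.33787835]
13.5 37 [262.68013801 175.95566905] [262.56739872 177.78632873]
X max 13.031192799580337 exp 12.939781979058782 Y range -93.53022870761954 -85.46052884300761 -92.49034372539674
[[ 21  19  19  17  15  14  13  13  13  12  13  13  14  14  14  15  15]
 [ 18  19  22  21  20  15  14  12  12  11  12  11  14  12  13  14  14]
 [ 17  16  17  17  20  15  13  11  11  11  12  12  12  13  12  13  15]
 [ 17  17  17  16  20  34  34  21  12  11  11  11  12  11  12  14  16]
 [ 17  16  12   9  24  82  92  47  15  11  11  12  12  13  12  12  13]
 [ 17  10   3   0  15  85 117  76  30  13  12  12  12  12  12  12  12]
 [ 17   9   2  -2   6  70 141 126  62  20  12  12  12  12  13  12  12]
 [ 17  11   3  -1   0  50 148 150  71  22  11  13  12  14  13  12  11]
 [ 17  13   5  -1   0  42 138 141  63  17  11  14  15  13  13  12  13]
 [ 15  12   6  -1  -1  40 134 153  77  21  12  11  12  14  13  12  11]
 [ 12  16  12   7   2  28 106 146  89  30  11   7   8  12  14  14  12]
 [ 19  20  19  18  12  21  52  78  62  27  12   7   9  14  16  17  16]
 [ 25  26  26  26  24  21  21  26  29  22  18  14  16  19  20  19  18]
 [ 25  25  25  26  26  24  23  21  20  21  24  23  23  22  22  21  21]
 [ 26  25  24  25  25  24  25  22  22  23  22  22  21  21  22  21  22]
 [ 26  26  26  24  25  24  24  23  23  23  23  22  22  22  22  20  20]
 [ 25  26  26  24  24  25  24  24  23  23  23  23  22  22  22  21  20]
 [ 25  26  25  25  24  25  25  24  23  22  21  20  20  20  18  16  13]]
```

Emit:
drive_tool(xyz=[[0,0.1,1.5],[0,0,2],[0,0,1.5],[0,0,0.8],[0,0,0],[0,0,0.3],[0,0,0.3],[0,0,0],[0,0,0]], twist=[[0,0,0],[0,0,0],[0,0,0],[0,0,0],[0,0,0],[0,0,0],[0,0,0],[0,0,0],[0,0,0]], jaw=[0,0,0,0,0,0,0,0,0])

```text
time: 6.4
eef_pos: [574.8, -77.1, 67.6]
orientation: [3.141, 0.0, 1.763]
ft_force: [0.3, -0.2, -1.0]
opening: 26.4
finger_force: 59.6
```

Emit:
drive_tool(xyz=[[0,0,0.3],[0,0,0.2],[0,0,0.1],[0,0,0]], twist=[[0,0,0],[0,0,0],[0,0,0],[0,0,0]], jaw=[0,0,0,0])

```text
time: 6.8
eef_pos: [574.5, -77.1, 61.1]
orientation: [-3.141, -0.0, 1.763]
ft_force: [0.1, 0.2, -1.1]
opening: 26.7
finger_force: 60.1
```

Emit:
drive_tool(xyz=[[0,0,0.2],[0,0,0.15],[0,0,0.1],[0,0,0.05],[0,0,0]], twist=[[0,0,0],[0,0,0],[0,0,0],[0,0,0],[0,0,0]], jaw=[0,0,0,0,0])

```text
time: 7.3
eef_pos: [574.5, -77.1, 56.5]
orientation: [3.142, 0.0, 1.763]
ft_force: [-1.8, -0.1, 4.0]
opening: 26.9
finger_force: 60.7
```

It is seated: z is 56.5, the floor contact is about 4 N and there was no lateral force on the way in. Release and rise.

Emit:
drive_tool(xyz=[[0,0,0],[0,0,0],[0,0,0],[0,0,0],[0,0,-1],[0,0,-2],[0,0,-4],[0,0,-4],[0,0,-4],[4,0,-1],[4,0,0],[4,0,0]], twist=[[0,0,0],[0,0,0],[0,0,0],[0,0,0],[0,0,0],[0,0,0],[0,0,6],[0,0,6],[0,0,7],[0,0,0],[0,0,0],[0,0,0]], jaw=[0.6,0.6,0.6,0.6,0.6,0.6,0.7,0.7,0.7,0.7,0.7,0.7])

```text
time: 8.5
eef_pos: [591.6, 42.8, 218.0]
orientation: [3.14, -0.0, 1.43]
ft_force: [1.2, 0.2, -0.0]
opening: 60.0
finger_force: 0.0
```

```bash
python3 - <<'E'
from meas import *
c=camera("top");s=camera("side")
pickle.dump(c,open('t3.pkl','wb'));pickle.dump(s,open('s3.pkl','wb'))
a=cv2.resize(c["image"][140:240,160:260],(400,400),interpolation=cv2.INTER_CUBIC)
b=cv2.resize(s["image"][150:250,180:280],(400,400),interpolation=cv2.INTER_CUBIC)
cv2.imwrite('pics/g3.png',np.hstack([a,b])[:,:,::-1]); o=bot.get_obs(); print(o['time'],o['eef_pos'],o['ft_force'],o['opening'],o['orientation'],o['qpos'])
E
```

```text
8.6 [591.66294178  45.73151454 217.3808392 ] [ 0.0853295  -1.7154051  -0.66590395] 59.70264460694529 [ 3.14029540e+00 -1.16404629e-03  1.43424176e+00] [2.54960161e-02 4.33539568e-01 1.76375414e+00 1.16097867e-03
 9.42831193e-01 1.61369951e-01]
```

View pics/g3.png

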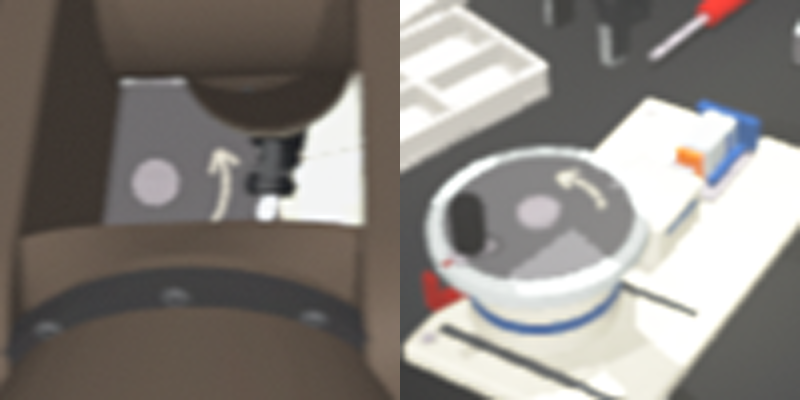

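The side crop shows the cartridge upright between the rails at (705,140), against the backstop, with the cap towards the ram. The knob at (465,225) is untouched. I'll refine the knob position from the first clear pictures.

```bash
python3 - <<'E'
from meas import *
th=np.linspace(0,2*np.pi,60)
def hull(c,x,y):
    P=[proj(c,(x+13*np.cos(a),y+13*np.sin(a),z)) for z in(114,158) for a in th]; h=cv2.convexHull(np.array(P,np.float32)); m=cv2.moments(h); return np.array([m['m10'],m['m01']])/m['m00'],h[:,0].min(0),h[:,0].max(0),m['m00']
for n,b in(('top',(165,170,190,195)),('side',(185,190,210,220))):
    c=pickle.load(open(n+'.pkl','rb'));u=up(c,*b)
    for t in (28,40,60,85):
        m=(u.max(2)<t).astype(np.uint8);n_,l,st,ce=cv2.connectedComponentsWithStats(m); 
        i=1+np.argmax(st[1:,4]); print(n,t,px(ce[i],*b[:2]),px(st[i,:2],*b[:2]),px(st[i,:2]+st[i,2:4],*b[:2]),st[i,4]/64)
    print('pred',hull(c,568.5,203)); J=[(hull(c,569.5,203)[0]-hull(c,568.5,203)[0]),(hull(c,568.5,204)[0]-hull(c,568.5,203)[0])];print(J)
E
```

```text
top 28 [177.5379902  183.45164027] [174.5625 180.0625] [179.4375 185.6875] 10.359375
top 40 [177.17509398 182.98580827] [172.9375 178.1875] [179.6875 186.0625] 20.78125
top 60 [171.97923804 178.45817137] [164.5625 169.5625] [179.9375 186.4375] 118.578125
top 85 [172.04498956 178.60092138] [164.5625 169.5625] [180.1875 186.9375] 138.421875
pred (array([174.83887139, 181.40441366]), array([168.358  , 175.51028], dtype=float32), array([181.35175, 187.25696], dtype=float32), 110.53828914638143)
[array([ 0.00115188, -0.36371939]), array([-0.36685574,  0.00844662])]Traceback (most recent call last):
  File "<stdin>", line 9, in <module>
    return _wrapfunc(a, 'argmax', axis=axis, out=out, **kwds)
    return bound(*args, **kwds)
ValueError: attempt to get argmax of an empty sequence
```

```bash
python3 - <<'E'
from meas import *
th=np.linspace(0,2*np.pi,60)
c=pickle.load(open('side.pkl','rb'));b=(185,190,210,222);u=up(c,*b)
for t in (60,80,100):
    m=(u.max(2)<t).astype(np.uint8);n_,l,st,ce=cv2.connectedComponentsWithStats(m)
    for i in range(1,n_):
        if st[i,4]>2000: print(t,px(ce[i],*b[:2]),px(st[i,:2],*b[:2]),px(st[i,:2]+st[i,2:4],*b[:2]),st[i,4]/64)
def hull(c,x,y):
    P=[proj(c,(x+13*np.cos(a),y+13*np.sin(a),z)) for z in(114,158) for a in th]; h=cv2.convexHull(np.array(P,np.float32)); m=cv2.moments(h); return np.array([m['m10'],m['m01']])/m['m00'],h[:,0].min(0),h[:,0].max(0),m['m00']
a=hull(c,568.5,203);print(a,hull(c,569.5,203)[0]-a[0],hull(c,568.5,204)[0]-a[0])
c=pickle.load(open('top.pkl','rb'));print(c["image"][174:190,166:184].max(2))
E
```

```text
60 [196.64568765 208.121115  ] [193.6875 203.1875] [199.5625 212.3125] 40.21875
80 [196.43781136 205.81617403] [192.4375 198.5625] [200.3125 213.4375] 94.09375
100 [187.83475098 197.58197226] [184.5625 189.5625] [197.0625 217.3125] 92.078125
100 [196.46561273 205.82317372] [192.0625 198.0625] [200.8125 214.0625] 111.4375
(array([196.82462929, 205.08556571]), array([191.54106, 196.50572], dtype=float32), array([202.00581, 213.75186], dtype=float32), 144.89216419518925) [-0.23504331 -0.1459927 ] [-0.25440087  0.17258693]
[[ 54  51  61 136 228 246 244 243 242 229 180 143 137 139 139 139 140 140]
 [ 54  51  60 137 229 243 239 240 237 199 153 138 139 140 140 139 140 140]
 [ 54  53  52 107 177 178 149 135 128 109 107 126 138 142 141 140 139 139]
 [ 55  54  50  67 101  90  57  38  36  41  59  89 123 138 142 141 140 139]
 [ 61  54  52  49  51  45  39  39  41  41  41  49  81 119 137 140 140 138]
 [104  66  50  46  41  41  42  46  45  47  46  38  40  75 120 142 143 138]
 [136  90  81  61  43  45  46  45  49  50  52  46  28  41 100 155 161 140]
 [136 108 129 100  55  43  45  47  49  50  53  47  29  23  91 169 189 155]
 [129 119 152 123  65  42  44  47  48  53  51  40  25  19  73 153 187 163]
 [112 120 151 133  88  53  42  44  50  48  45  34  22  19  77 155 186 157]
 [ 87 103 129 148 133  97  60  42  39  38  31  24  18  43 109 177 186 151]
 [ 52  60 102 163 179 156 116  72  39  24  18  18  26  75 143 188 183 148]
 [ 39  37 112 208 225 202 166 117  73  49  42  47  66 105 152 173 167 143]
 [ 38  37 121 229 242 228 190 139 108  97  94 100 115 126 133 136 135 130]
 [ 39  36 119 228 245 242 229 175 139 134 135 136 139 138 132 127 128 133]
 [ 40  38 108 212 242 244 236 186 144 140 141 142 141 140 139 138 138 138]]
```

Emit:
drive_tool(xyz=[[3.92,-1.13,0],[3.92,-1.13,0],[3.92,-1.13,0],[3.91,-1.14,0],[0,0,0],[0,0,0],[0,0,2],[0,0,2.5],[0,0,2],[0,0,1.2],[0,0,0],[0,0,0]], twist=[[0,0,0],[0,0,0],[0,0,0],[0,0,0],[0,0,0],[0,0,0],[0,0,0],[0,0,0],[0,0,0],[0,0,0],[0,0,0],[0,0,0]], jaw=[0.7,0.7,0.7,0.7,0.7,0.7,0.7,0.7,0.7,0.7,0.7,0.7])

```text
time: 9.8
eef_pos: [568.6, 202.6, 139.9]
orientation: [3.141, -0.0, 1.431]
ft_force: [-0.2, -0.2, -0.0]
opening: 59.6
finger_force: 0.0
```

Emit:
drive_tool(xyz=[[0,0,0],[0,0,0],[0,0,0],[0,0,0]], twist=[[0,0,0],[0,0,0],[0,0,0],[0,0,0]], jaw=[0.4,0.4,0.4,0.4])

```text
time: 10.2
eef_pos: [568.3, 203.3, 139.7]
orientation: [3.141, -0.0, 1.431]
ft_force: [-0.4, 0.1, -0.7]
opening: 34.3
finger_force: 0.0
```

```bash
python3 - <<'E'
from meas import *
s=camera("side");c=camera("top")
pickle.dump(s,open('s4.pkl','wb'))
b=cv2.resize(s["image"][165:225,165:245],(800,600),interpolation=cv2.INTER_CUBIC)
cv2.imwrite('pics/g4.png',b[:,:,::-1]); o=bot.get_obs(); print(o['time'],o['eef_pos'],o['ft_force'],o['opening'],o['orientation'],o['qpos'])
E
```

```text
10.3 [568.18956811 203.26831095 139.48111417] [-0.29102973  0.1543451   0.16459338] 34.398533085178 [ 3.14140805e+00 -1.01695801e-04  1.43132358e+00] [2.93319151e-01 5.41850901e-01 1.80489850e+00 2.08757489e-05
 7.94633020e-01 4.32777280e-01]
```

View pics/g4.png

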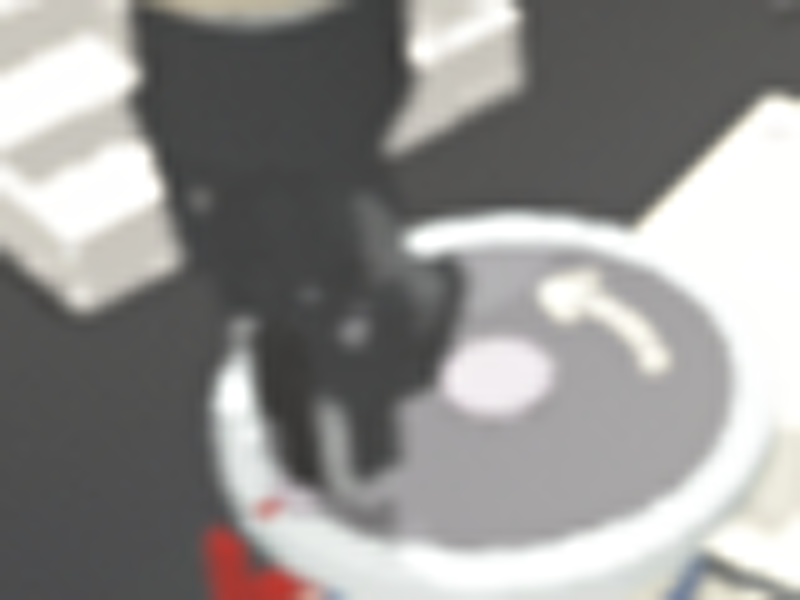

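The picture shows the fingers straddling the knob at about (340,430) with no contact force, and the wheel mark at (270,505) still at the red pointer. I'll close gently in steps.

Emit:
drive_tool(xyz=[[0,0,0],[0,0,0]], twist=[[0,0,0],[0,0,0]], jaw=[0.36,0.36])

```text
time: 10.5
eef_pos: [568.1, 203.2, 139.3]
orientation: [-3.142, 0.0, 1.431]
ft_force: [0.1, 0.4, 0.0]
opening: 30.9
finger_force: 0.0
```

Emit:
drive_tool(xyz=[[0,0,0],[0,0,0]], twist=[[0,0,0],[0,0,0]], jaw=[0.33,0.33])

```text
time: 10.7
eef_pos: [568.1, 203.2, 139.3]
orientation: [-3.142, 0.0, 1.431]
ft_force: [0.5, 0.3, -0.5]
opening: 28.4
finger_force: 0.0
```

Emit:
drive_tool(xyz=[[0,0,0],[0,0,0],[0,0,0],[0,0,0]], twist=[[0,0,0],[0,0,0],[0,0,0],[0,0,0]], jaw=[0.2,0.2,0,0])

```text
time: 11.1
eef_pos: [568.3, 203.2, 139.4]
orientation: [3.141, -0.0, 1.431]
ft_force: [0.3, -0.4, 4.4]
opening: 24.3
finger_force: 58.7
```

```bash
cat > arc.py <<'E'
# rows for arc: python3 arc.py from to n cx cy : tool steps (cm); yaw fixed
import sys,numpy as np
from h import bot
a0,a1,n,x0,y0,cx,cy=map(float,sys.argv[1:]); yaw=1.4306; r=62
o=bot.get_obs(); print(o['eef_pos'].round(2),o['ft_force'].round(2),o['opening'],o['time'])
a=np.radians(np.linspace(a0,a1,int(n)+1)); P=np.c_[cx+r*np.cos(a),cy+r*np.sin(a)]; P[0]=[x0,y0]
d=np.diff(P,axis=0)
T=np.array([[np.cos(yaw),np.sin(yaw)],[np.sin(yaw),-np.cos(yaw)]])
t=d@T.T/10; cum=np.round(np.cumsum(t,0),2); t=np.diff(np.r_[[[0,0]],cum],axis=0).round(2)
print([[float(v[0]),float(v[1]),0] for v in t]); print('cmd end',np.array([x0,y0])+10*t.sum(0)@T)
E
python3 arc.py 82 106 12 568.3 203.1 559.7 141.7
```

```text
[568.33 203.21 139.43] [ 0.27 -0.44  4.38] 24.2991916755798 11.1
[[-0.0, -0.21, 0], [-0.02, -0.22, 0], [-0.01, -0.22, 0], [-0.03, -0.21, 0], [-0.03, -0.21, 0], [-0.05, -0.22, 0], [-0.04, -0.21, 0], [-0.06, -0.21, 0], [-0.06, -0.2, 0], [-0.08, -0.21, 0], [-0.07, -0.2, 0], [-0.09, -0.2, 0]]
cmd end [542.59266516 201.27436711]
```

Emit:
drive_tool(xyz=[[0,-0.21,0],[-0.02,-0.22,0],[-0.01,-0.22,0],[-0.03,-0.21,0],[-0.03,-0.21,0],[-0.05,-0.22,0],[-0.04,-0.21,0],[-0.06,-0.21,0],[-0.06,-0.2,0],[-0.08,-0.21,0],[-0.07,-0.2,0],[-0.09,-0.2,0]], twist=[[0,0,0],[0,0,0],[0,0,0],[0,0,0],[0,0,0],[0,0,0],[0,0,0],[0,0,0],[0,0,0],[0,0,0],[0,0,0],[0,0,0]], jaw=[0,0,0,0,0,0,0,0,0,0,0,0])

```text
time: 12.3
eef_pos: [542.3, 201.5, 139.4]
orientation: [3.141, -0.0, 1.431]
ft_force: [0.3, 0.5, 5.7]
opening: 24.6
finger_force: 58.9
```

```bash
python3 arc.py 106 130 12 542.6 201.3 559.7 141.7
```

```text
[542.3  201.5  139.43] [0.32 0.55 5.65] 24.635694008628114 12.3
[[-0.09, -0.2, 0], [-0.1, -0.19, 0], [-0.1, -0.19, 0], [-0.12, -0.18, 0], [-0.11, -0.18, 0], [-0.13, -0.18, 0], [-0.13, -0.17, 0], [-0.14, -0.17, 0], [-0.14, -0.17, 0], [-0.15, -0.15, 0], [-0.15, -0.16, 0], [-0.16, -0.14, 0]]
cmd end [519.88006724 189.15567394]
```

Emit:
drive_tool(xyz=[[-0.09,-0.2,0],[-0.1,-0.19,0],[-0.1,-0.19,0],[-0.12,-0.18,0],[-0.11,-0.18,0],[-0.13,-0.18,0],[-0.13,-0.17,0],[-0.14,-0.17,0],[-0.14,-0.17,0],[-0.15,-0.15,0],[-0.15,-0.16,0],[-0.16,-0.14,0]], twist=[[0,0,0],[0,0,0],[0,0,0],[0,0,0],[0,0,0],[0,0,0],[0,0,0],[0,0,0],[0,0,0],[0,0,0],[0,0,0],[0,0,0]], jaw=[0,0,0,0,0,0,0,0,0,0,0,0])

```text
time: 13.5
eef_pos: [519.4, 189.3, 139.4]
orientation: [-3.141, -0.0, 1.431]
ft_force: [-1.8, 0.9, 6.5]
opening: 24.8
finger_force: 58.9
```

```bash
python3 arc.py 130 154 12 519.9 189.15 559.7 141.7
```

```text
[519.43 189.33 139.39] [-1.82  0.92  6.52] 24.775655896387015 13.5
[[-0.16, -0.15, 0], [-0.17, -0.13, 0], [-0.17, -0.13, 0], [-0.18, -0.13, 0], [-0.18, -0.12, 0], [-0.19, -0.11, 0], [-0.18, -0.1, 0], [-0.2, -0.1, 0], [-0.19, -0.09, 0], [-0.2, -0.09, 0], [-0.21, -0.07, 0], [-0.2, -0.07, 0]]
cmd end [504.01042066 168.87140862]
```

```bash
python3 arc.py 130 154 12 519.9 189.15 559.1 141.9
```

```text
[519.43 189.33 139.39] [-1.82  0.92  6.52] 24.775655896387015 13.5
[[-0.15, -0.21, 0], [-0.17, -0.14, 0], [-0.17, -0.13, 0], [-0.18, -0.12, 0], [-0.18, -0.12, 0], [-0.18, -0.11, 0], [-0.19, -0.1, 0], [-0.2, -0.1, 0], [-0.19, -0.09, 0], [-0.2, -0.09, 0], [-0.2, -0.08, 0], [-0.21, -0.07, 0]]
cmd end [503.3312624  169.06824374]
```

Emit:
drive_tool(xyz=[[-0.15,-0.19,0],[-0.17,-0.15,0],[-0.17,-0.14,0],[-0.18,-0.12,0],[-0.18,-0.12,0],[-0.18,-0.11,0],[-0.19,-0.1,0],[-0.2,-0.1,0],[-0.19,-0.09,0],[-0.2,-0.09,0],[-0.2,-0.08,0],[-0.21,-0.07,0]], twist=[[0,0,0],[0,0,0],[0,0,0],[0,0,0],[0,0,0],[0,0,0],[0,0,0],[0,0,0],[0,0,0],[0,0,0],[0,0,0],[0,0,0]], jaw=[0,0,0,0,0,0,0,0,0,0,0,0])

```text
time: 14.7
eef_pos: [503.1, 169.2, 139.4]
orientation: [3.141, -0.0, 1.431]
ft_force: [0.4, 1.0, 6.0]
opening: 24.5
finger_force: 58.8
```

```bash
python3 arc.py 154 178 12 503.3 169.07 559.1 141.9
```

```text
[503.08 169.2  139.43] [0.39 0.97 5.98] 24.507953001609064 14.7
[[-0.21, -0.06, 0], [-0.2, -0.05, 0], [-0.22, -0.05, 0], [-0.21, -0.04, 0], [-0.21, -0.04, 0], [-0.22, -0.02, 0], [-0.21, -0.02, 0], [-0.22, -0.01, 0], [-0.21, -0.01, 0], [-0.22, 0.01, 0], [-0.22, 0.01, 0], [-0.21, 0.02, 0]]
cmd end [497.14822923 144.08448987]
```

Emit:
drive_tool(xyz=[[-0.21,-0.06,0],[-0.2,-0.05,0],[-0.22,-0.05,0],[-0.21,-0.04,0],[-0.21,-0.04,0],[-0.22,-0.02,0],[-0.21,-0.02,0],[-0.22,-0.01,0],[-0.21,-0.01,0],[-0.22,0.01,0],[-0.22,0.01,0],[-0.21,0.02,0]], twist=[[0,0,0],[0,0,0],[0,0,0],[0,0,0],[0,0,0],[0,0,0],[0,0,0],[0,0,0],[0,0,0],[0,0,0],[0,0,0],[0,0,0]], jaw=[0,0,0,0,0,0,0,0,0,0,0,0])

```text
time: 15.9
eef_pos: [496.9, 144.2, 139.4]
orientation: [-3.142, -0.0, 1.431]
ft_force: [-0.3, 2.1, 5.2]
opening: 24.8
finger_force: 58.9
```

```bash
python3 arc.py 178 202 12 497.15 144.08 559.1 141.9
```

```text
[496.86 144.24 139.41] [-0.3   2.05  5.21] 24.75089151417386 15.9
[[-0.22, 0.03, 0], [-0.21, 0.03, 0], [-0.21, 0.04, 0], [-0.21, 0.05, 0], [-0.21, 0.06, 0], [-0.21, 0.06, 0], [-0.2, 0.07, 0], [-0.21, 0.08, 0], [-0.2, 0.08, 0], [-0.19, 0.09, 0], [-0.19, 0.1, 0], [-0.19, 0.11, 0]]
cmd end [501.64793946 118.70247962]
```

Emit:
drive_tool(xyz=[[-0.22,0.03,0],[-0.21,0.03,0],[-0.21,0.04,0],[-0.21,0.05,0],[-0.21,0.06,0],[-0.21,0.06,0],[-0.2,0.07,0],[-0.21,0.08,0],[-0.2,0.08,0],[-0.19,0.09,0],[-0.19,0.1,0],[-0.19,0.11,0]], twist=[[0,0,0],[0,0,0],[0,0,0],[0,0,0],[0,0,0],[0,0,0],[0,0,0],[0,0,0],[0,0,0],[0,0,0],[0,0,0],[0,0,0]], jaw=[0,0,0,0,0,0,0,0,0,0,0,0])

```text
time: 17.1
eef_pos: [501.2, 118.9, 139.4]
orientation: [-3.141, -0.0, 1.431]
ft_force: [-1.0, 2.2, 7.2]
opening: 24.5
finger_force: 58.9
```

```bash
python3 arc.py 202 226 12 501.65 118.7 559.1 141.9
```

```text
[501.24 118.87 139.39] [-1.    2.24  7.16] 24.482908061226023 17.1
[[-0.19, 0.11, 0], [-0.18, 0.12, 0], [-0.18, 0.12, 0], [-0.17, 0.13, 0], [-0.17, 0.14, 0], [-0.16, 0.14, 0], [-0.16, 0.15, 0], [-0.15, 0.15, 0], [-0.15, 0.16, 0], [-0.14, 0.16, 0], [-0.14, 0.17, 0], [-0.13, 0.17, 0]]
cmd end [515.99828325  97.28489394]
```

Emit:
drive_tool(xyz=[[-0.19,0.11,0],[-0.18,0.12,0],[-0.18,0.12,0],[-0.17,0.13,0],[-0.17,0.14,0],[-0.16,0.14,0],[-0.16,0.15,0],[-0.15,0.15,0],[-0.15,0.16,0],[-0.14,0.16,0],[-0.14,0.17,0],[-0.13,0.17,0]], twist=[[0,0,0],[0,0,0],[0,0,0],[0,0,0],[0,0,0],[0,0,0],[0,0,0],[0,0,0],[0,0,0],[0,0,0],[0,0,0],[0,0,0]], jaw=[0,0,0,0,0,0,0,0,0,0,0,0])

```text
time: 18.3
eef_pos: [515.3, 97.6, 139.3]
orientation: [-3.141, -0.0, 1.431]
ft_force: [-4.5, 3.7, 8.0]
opening: 24.4
finger_force: 59.0
```

```bash
python3 arc.py 226 250 12 516 97.28 559.1 141.9
```

```text
[515.32  97.55 139.35] [-4.53  3.7   8.01] 24.425461132379905 18.3
[[-0.12, 0.18, 0], [-0.12, 0.18, 0], [-0.11, 0.19, 0], [-0.11, 0.19, 0], [-0.09, 0.19, 0], [-0.09, 0.2, 0], [-0.09, 0.19, 0], [-0.08, 0.21, 0], [-0.07, 0.2, 0], [-0.06, 0.21, 0], [-0.06, 0.21, 0], [-0.04, 0.21, 0]]
cmd end [537.91518033  83.68423333]
```

Emit:
drive_tool(xyz=[[-0.12,0.18,0],[-0.12,0.18,0],[-0.11,0.19,0],[-0.11,0.19,0],[-0.09,0.19,0],[-0.09,0.2,0],[-0.09,0.19,0],[-0.08,0.21,0],[-0.07,0.2,0],[-0.06,0.21,0],[-0.06,0.21,0],[-0.04,0.21,0]], twist=[[0,0,0],[0,0,0],[0,0,0],[0,0,0],[0,0,0],[0,0,0],[0,0,0],[0,0,0],[0,0,0],[0,0,0],[0,0,0],[0,0,0]], jaw=[0,0,0,0,0,0,0,0,0,0,0,0])

```text
time: 19.5
eef_pos: [537.4, 83.8, 139.4]
orientation: [-3.141, 0.0, 1.431]
ft_force: [-1.3, 0.0, 8.4]
opening: 24.7
finger_force: 58.9
```

```bash
python3 arc.py 250 274 12 537.9 83.68 559.1 141.9
```

```text
[537.44  83.77 139.38] [-1.27  0.03  8.36] 24.688859535043783 19.5
[[-0.05, 0.21, 0], [-0.03, 0.22, 0], [-0.03, 0.21, 0], [-0.01, 0.22, 0], [-0.02, 0.21, 0], [0.0, 0.22, 0], [0.01, 0.22, 0], [0.01, 0.21, 0], [0.02, 0.22, 0], [0.02, 0.21, 0], [0.04, 0.22, 0], [0.04, 0.21, 0]]
cmd end [563.44686539  80.07477204]
```

Emit:
drive_tool(xyz=[[-0.05,0.21,0],[-0.03,0.22,0],[-0.03,0.21,0],[-0.01,0.22,0],[-0.02,0.21,0],[0.0,0.22,0],[0.01,0.22,0],[0.01,0.21,0],[0.02,0.22,0],[0.02,0.21,0],[0.04,0.22,0],[0.04,0.21,0]], twist=[[0,0,0],[0,0,0],[0,0,0],[0,0,0],[0,0,0],[0,0,0],[0,0,0],[0,0,0],[0,0,0],[0,0,0],[0,0,0],[0,0,0]], jaw=[0,0,0,0,0,0,0,0,0,0,0,0])

```text
time: 20.7
eef_pos: [563.4, 80.2, 139.4]
orientation: [3.141, -0.0, 1.431]
ft_force: [1.1, -0.6, 5.0]
opening: 24.8
finger_force: 58.9
```

```bash
python3 arc.py 274 298 12 563.45 80.07 559.1 141.9
```

```text
[563.44  80.18 139.41] [ 1.14 -0.64  4.99] 24.836547343120095 20.7
[[0.05, 0.21, 0], [0.05, 0.21, 0], [0.07, 0.2, 0], [0.07, 0.21, 0], [0.07, 0.2, 0], [0.09, 0.2, 0], [0.09, 0.2, 0], [0.1, 0.19, 0], [0.1, 0.19, 0], [0.12, 0.18, 0], [0.11, 0.19, 0], [0.13, 0.17, 0]]
cmd end [588.18667559  87.18314843]
```

Emit:
drive_tool(xyz=[[0.05,0.21,0],[0.05,0.21,0],[0.07,0.2,0],[0.07,0.21,0],[0.07,0.2,0],[0.09,0.2,0],[0.09,0.2,0],[0.1,0.19,0],[0.1,0.19,0],[0.12,0.18,0],[0.11,0.19,0],[0.13,0.17,0]], twist=[[0,0,0],[0,0,0],[0,0,0],[0,0,0],[0,0,0],[0,0,0],[0,0,0],[0,0,0],[0,0,0],[0,0,0],[0,0,0],[0,0,0]], jaw=[0,0,0,0,0,0,0,0,0,0,0,0])

```text
time: 21.9
eef_pos: [588.4, 87.5, 139.4]
orientation: [3.141, -0.0, 1.431]
ft_force: [1.2, 0.8, 4.6]
opening: 24.6
finger_force: 58.9
```

```bash
python3 arc.py 298 322 12 588.19 87.18 559.1 141.9
```

```text
[588.4   87.49 139.42] [1.24 0.76 4.57] 24.644409450621996 21.9
[[0.13, 0.17, 0], [0.13, 0.17, 0], [0.15, 0.17, 0], [0.14, 0.15, 0], [0.16, 0.16, 0], [0.16, 0.14, 0], [0.16, 0.15, 0], [0.17, 0.13, 0], [0.17, 0.13, 0], [0.18, 0.13, 0], [0.18, 0.11, 0], [0.18, 0.12, 0]]
cmd end [607.98924904 103.67514284]
```

Emit:
drive_tool(xyz=[[0.13,0.17,0],[0.13,0.17,0],[0.15,0.17,0],[0.14,0.15,0],[0.16,0.16,0],[0.16,0.14,0],[0.16,0.15,0],[0.17,0.13,0],[0.17,0.13,0],[0.18,0.13,0],[0.18,0.11,0],[0.18,0.12,0]], twist=[[0,0,0],[0,0,0],[0,0,0],[0,0,0],[0,0,0],[0,0,0],[0,0,0],[0,0,0],[0,0,0],[0,0,0],[0,0,0],[0,0,0]], jaw=[0,0,0,0,0,0,0,0,0,0,0,0])

```text
time: 23.1
eef_pos: [608.0, 104.1, 139.4]
orientation: [3.141, -0.0, 1.431]
ft_force: [-0.1, 1.5, 5.3]
opening: 24.5
finger_force: 58.9
```

```bash
python3 arc.py 322 346 12 607.99 103.68 559.1 141.9
```

```text
[608.03 104.08 139.41] [-0.14  1.53  5.33] 24.549656277639734 23.1
[[0.19, 0.1, 0], [0.2, 0.1, 0], [0.19, 0.09, 0], [0.2, 0.08, 0], [0.2, 0.08, 0], [0.21, 0.07, 0], [0.21, 0.07, 0], [0.2, 0.05, 0], [0.22, 0.05, 0], [0.21, 0.04, 0], [0.21, 0.04, 0], [0.22, 0.02, 0]]
cmd end [619.25003273 126.9347127 ]
```

Emit:
drive_tool(xyz=[[0.18,0.1,0],[0.19,0.1,0],[0.19,0.09,0],[0.2,0.08,0],[0.2,0.08,0],[0.21,0.07,0],[0.21,0.07,0],[0.2,0.05,0],[0.22,0.05,0],[0.21,0.04,0],[0.21,0.04,0],[0.22,0.02,0]], twist=[[0,0,0],[0,0,0],[0,0,0],[0,0,0],[0,0,0],[0,0,0],[0,0,0],[0,0,0],[0,0,0],[0,0,0],[0,0,0],[0,0,0]], jaw=[0,0,0,0,0,0,0,0,0,0,0,0])

```text
time: 24.3
eef_pos: [619.0, 127.1, 139.4]
orientation: [-3.141, -0.0, 1.431]
ft_force: [-0.4, 0.8, 6.8]
opening: 24.6
finger_force: 58.9
```

```bash
python3 arc.py 346 370 12 618.97 124.96 559.1 141.9; python3 arc.py 346 370 12 618.97 124.96 559.1 141.9 | tail -1; python3 -c "
import numpy as np;y=1.4306;d=np.array([-2,0]);print(607.99+np.dot([22.4-0,7.9],[np.cos(y),np.sin(y)]),103.68+22.4*np.sin(y)-7.9*np.cos(y))"
```

```text
[619.02 127.13 139.39] [-0.37  0.75  6.81] 24.61951547353516 24.3
[[0.41, 0.02, 0], [0.22, 0.01, 0], [0.21, 0.01, 0], [0.22, -0.01, 0], [0.22, -0.01, 0], [0.21, -0.02, 0], [0.22, -0.03, 0], [0.21, -0.03, 0], [0.21, -0.04, 0], [0.21, -0.05, 0], [0.21, -0.06, 0], [0.21, -0.06, 0]]
cmd end [620.15324632 152.66649614]
cmd end [620.15324632 152.66649614]
618.9426101911642 124.75629782481747
```

```bash
python3 arc.py 346 370 12 619.22 126.74 558.95 141.9
```

```text
[619.02 127.13 139.39] [-0.37  0.75  6.81] 24.61951547353516 24.3
[[0.23, 0.01, 0], [0.22, 0.01, 0], [0.21, 0.0, 0], [0.22, 0.0, 0], [0.21, -0.02, 0], [0.22, -0.01, 0], [0.22, -0.03, 0], [0.21, -0.03, 0], [0.21, -0.05, 0], [0.21, -0.04, 0], [0.21, -0.06, 0], [0.21, -0.06, 0]]
cmd end [620.05269993 152.67813044]
```

Emit:
drive_tool(xyz=[[0.23,0.01,0],[0.22,0.01,0],[0.21,0.0,0],[0.22,0.0,0],[0.21,-0.02,0],[0.22,-0.01,0],[0.22,-0.03,0],[0.21,-0.03,0],[0.21,-0.05,0],[0.21,-0.04,0],[0.21,-0.06,0],[0.21,-0.06,0]], twist=[[0,0,0],[0,0,0],[0,0,0],[0,0,0],[0,0,0],[0,0,0],[0,0,0],[0,0,0],[0,0,0],[0,0,0],[0,0,0],[0,0,0]], jaw=[0,0,0,0,0,0,0,0,0,0,0,0])

```text
time: 25.5
eef_pos: [619.8, 153.0, 139.4]
orientation: [-3.141, -0.0, 1.431]
ft_force: [-0.8, 0.9, 6.0]
opening: 24.4
finger_force: 58.9
```

```bash
python3 arc.py 370 394 12 620.05 152.68 558.95 141.9
```

```text
[619.78 152.98 139.41] [-0.78  0.85  6.01] 24.421504570782307 25.5
[[0.2, -0.07, 0], [0.2, -0.08, 0], [0.2, -0.09, 0], [0.2, -0.09, 0], [0.19, -0.1, 0], [0.19, -0.1, 0], [0.19, -0.11, 0], [0.18, -0.12, 0], [0.18, -0.13, 0], [0.17, -0.13, 0], [0.17, -0.13, 0], [0.16, -0.14, 0]]
cmd end [610.39271395 176.56381934]
```

Emit:
drive_tool(xyz=[[0.2,-0.07,0],[0.2,-0.08,0],[0.2,-0.09,0],[0.2,-0.09,0],[0.19,-0.1,0],[0.19,-0.1,0],[0.19,-0.11,0],[0.18,-0.12,0],[0.18,-0.13,0],[0.17,-0.13,0],[0.17,-0.13,0],[0.16,-0.14,0]], twist=[[0,0,0],[0,0,0],[0,0,0],[0,0,0],[0,0,0],[0,0,0],[0,0,0],[0,0,0],[0,0,0],[0,0,0],[0,0,0],[0,0,0]], jaw=[0,0,0,0,0,0,0,0,0,0,0,0])

```text
time: 26.7
eef_pos: [610.1, 176.8, 139.4]
orientation: [-3.142, 0.0, 1.431]
ft_force: [-0.2, -0.5, 5.9]
opening: 24.8
finger_force: 58.9
```

```bash
python3 arc.py 394 418 12 610.39 176.56 558.95 141.9
```

```text
[610.13 176.76 139.44] [-0.15 -0.49  5.87] 24.777813484210572 26.7
[[0.16, -0.15, 0], [0.15, -0.15, 0], [0.15, -0.16, 0], [0.14, -0.17, 0], [0.14, -0.16, 0], [0.13, -0.18, 0], [0.12, -0.18, 0], [0.12, -0.18, 0], [0.11, -0.18, 0], [0.11, -0.19, 0], [0.09, -0.19, 0], [0.09, -0.2, 0]]
cmd end [591.80509518 194.4323617 ]
```

Emit:
drive_tool(xyz=[[0.16,-0.15,0],[0.15,-0.15,0],[0.15,-0.16,0],[0.14,-0.17,0],[0.14,-0.16,0],[0.13,-0.18,0],[0.12,-0.18,0],[0.12,-0.18,0],[0.11,-0.18,0],[0.11,-0.19,0],[0.09,-0.19,0],[0.09,-0.2,0]], twist=[[0,0,0],[0,0,0],[0,0,0],[0,0,0],[0,0,0],[0,0,0],[0,0,0],[0,0,0],[0,0,0],[0,0,0],[0,0,0],[0,0,0]], jaw=[0,0,0,0,0,0,0,0,0,0,0,0])

```text
time: 27.9
eef_pos: [591.6, 194.6, 139.4]
orientation: [3.142, 0.0, 1.431]
ft_force: [0.9, -0.8, 5.8]
opening: 24.5
finger_force: 58.9
```

```bash
python3 arc.py 418 441.4 12 591.8 194.43 559.05 141.85
```

```text
[591.56 194.58 139.4 ] [ 0.87 -0.84  5.79] 24.47921150929956 27.9
[[0.08, -0.18, 0], [0.08, -0.2, 0], [0.07, -0.2, 0], [0.06, -0.2, 0], [0.06, -0.21, 0], [0.04, -0.2, 0], [0.05, -0.21, 0], [0.03, -0.21, 0], [0.03, -0.21, 0], [0.02, -0.21, 0], [0.01, -0.21, 0], [0.01, -0.21, 0]]
cmd end [568.29496236 203.20058753]
```

Last stretch, slowing at the end and settling before the release.

Emit:
drive_tool(xyz=[[0.08,-0.18,0],[0.08,-0.2,0],[0.07,-0.2,0],[0.06,-0.2,0],[0.06,-0.21,0],[0.04,-0.2,0],[0.05,-0.21,0],[0.03,-0.21,0],[0.03,-0.21,0],[0.02,-0.21,0],[0.01,-0.12,0],[0,-0.09,0]], twist=[[0,0,0],[0,0,0],[0,0,0],[0,0,0],[0,0,0],[0,0,0],[0,0,0],[0,0,0],[0,0,0],[0,0,0],[0,0,0],[0,0,0]], jaw=[0,0,0,0,0,0,0,0,0,0,0,0])

```text
time: 29.1
eef_pos: [570.1, 202.9, 139.4]
orientation: [-3.142, 0.0, 1.431]
ft_force: [-0.0, -0.1, 5.1]
opening: 24.7
finger_force: 58.9
```

Emit:
drive_tool(xyz=[[0,-0.05,0],[0,0,0],[0,0,0],[0,0,0],[0,0,0]], twist=[[0,0,0],[0,0,0],[0,0,0],[0,0,0],[0,0,0]], jaw=[0,0,0,0,0])

```text
time: 29.6
eef_pos: [569.6, 203.0, 139.4]
orientation: [-3.141, 0.0, 1.431]
ft_force: [0.4, -0.9, 7.2]
opening: 24.9
finger_force: 58.9
```

Emit:
drive_tool(xyz=[[0,-0.06,0],[0,-0.05,0],[0,-0.02,0],[0,0,0],[0,0,0],[0,0,0]], twist=[[0,0,0],[0,0,0],[0,0,0],[0,0,0],[0,0,0],[0,0,0]], jaw=[0,0,0,0,0,0])

```text
time: 30.2
eef_pos: [568.4, 203.2, 139.4]
orientation: [-3.142, 0.0, 1.431]
ft_force: [-0.2, -0.5, 6.7]
opening: 24.8
finger_force: 58.9
```

```bash
python3 - <<'E'
from meas import *
s5=camera("side");pickle.dump(s5,open('s5.pkl','wb'))
b=(185,209,203,220)
for n in('side','s4','s5'):
    s=pickle.load(open(n+'.pkl','rb'));u=up(s,*b)
    w=np.clip(u[...,0]-(u[...,1]+u[...,2])/2-25,0,None)
    w[:, :]=w
    n_,l,st,ce=cv2.connectedComponentsWithStats((w>10).astype(np.uint8))
    for i in range(1,n_):
        if st[i,4]>60: m=l==i; ys,xs=np.nonzero(m); ww=w[m]; p=px(((xs*ww).sum()/ww.sum(),(ys*ww).sum()/ww.sum()),*b[:2]); print(n,p,st[i,4]/64,onz(s,*p,110)[:2])
o=bot.get_obs();print(o['eef_pos'],o['ft_force'])
E
```

```text
side [191.40653177 215.29379562] 2.046875 [571.23833174 225.34367675]
side [186.86494402 218.5260073 ] 10.875 [570.96146271 243.15368784]
s4 [191.39688634 215.27747138] 2.75 [571.31239337 225.31430644]
s4 [186.83015857 218.62723586] 9.1875 [570.71570389 243.50528177]
s5 [191.40101221 215.28087495] 2.765625 [571.29223573 225.31644089]
s5 [186.82533019 218.62878828] 9.15625 [570.72141619 243.51869054]
[568.36472948 203.18296368 139.41482535] [-0.56042792 -0.11161664  6.78228003]
```

The red mark is back at its starting pixel, (191.40,215.28), which is within 0.1 mm. Let go, rise and look.

Emit:
drive_tool(xyz=[[0,0,0],[0,0,0],[0,0,0],[0,0,0],[0,0,0],[0,0,-1],[0,0,-3],[0,0,-3],[0,0,-3],[0,0,-2],[0,0,0],[0,0,0]], twist=[[0,0,0],[0,0,0],[0,0,0],[0,0,0],[0,0,0],[0,0,0],[0,0,0],[0,0,0],[0,0,0],[0,0,0],[0,0,0],[0,0,0]], jaw=[0.7,0.7,0.7,0.7,0.7,0.7,0.7,0.7,0.7,0.7,0.7,0.7])

```text
time: 31.45
eef_pos: [568.5, 203.2, 260.0]
orientation: [3.141, -0.0, 1.431]
ft_force: [-0.7, 0.1, -0.8]
opening: 59.8
finger_force: 0.0
```

```bash
python3 - <<'E'
from meas import *
s=camera("side");b=(185,209,203,220);u=up(s,*b)
w=np.clip(u[...,0]-(u[...,1]+u[...,2])/2-25,0,None);n_,l,st,ce=cv2.connectedComponentsWithStats((w>10).astype(np.uint8))
for i in range(1,n_):
    if st[i,4]>60: m=l==i; ys,xs=np.nonzero(m); ww=w[m]; print(px(((xs*ww).sum()/ww.sum(),(ys*ww).sum()/ww.sum()),*b[:2]))
cv2.imwrite('pics/end.png',cv2.resize(s["image"][160:240,180:280],(800,600),interpolation=cv2.INTER_CUBIC)[:,:,::-1])
o=bot.get_obs();print(o['time'],o['eef_pos'],o['ft_force'],o['opening'])
E
```

```text
[191.41965092 215.29218703]
[186.82702063 218.61433987]
31.5 [568.11352758 203.07126154 259.17020913] [-0.12854173 -0.25812146 -0.31426797] 59.55742853635379
```

View pics/end.png

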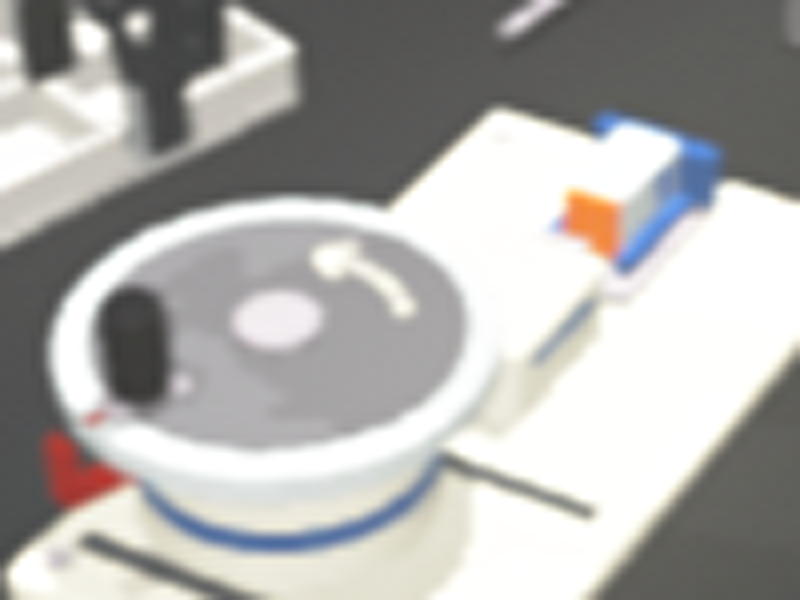

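The picture shows the orange cap flush at (592,222), the cartridge against the backstop, the ram drawn back, the wheel mark at the pointer at (95,415) and the gripper clear. Handing in.

```bash
python3 -c "
from workcell import bot
print(bot.finish_job())"
```

```text
the job is handed in; nothing more can be done
None
```

The job is handed in at 31.5 s on the robot's clock: the cartridge is in the nest against the backstop with its cap pushed home, and the wheel is one full turn on with its red mark back at the pointer. The knob is released, the gripper is clear, and nothing else on the bench was touched.

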